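# Reference panel from rack to inspection nest, and start the check

## Robot

A 6-joint arm with a two-finger parallel gripper is mounted at the origin on the work surface. World frame = base frame: x ahead of the robot, y to its left, z up, the work surface at z = 0. Lengths are in m, angles in rad, forces in N, time in s.
With the tool pointing down it reaches from about 0.35 to 0.85 m from the base axis. Payload 8.1 kg.
Tool frame: the origin (TCP) lies on the centre line of the jaws, within the pads' length; the fingertips stand 17 mm ahead of it and the grasp point (between the pads) lies 2 mm behind it; z points along the fingers, y is the line along which they close (so a half turn about z gives the same grasp; the last joint's range is limited). The gripper opens to 93 mm and grips with 3 to 60 N. Pads are 15 mm wide; open, the fingers measure 128 mm over their backs; the gripper's body (75 mm by 188 mm) begins 65 mm behind the grasp point.
Start: joints at [-1.346, 0.13, 1.488, -0, 1.523, -0.085], TCP at [0.183, -0.571, 0.236] pointing down, gripper open.
Joint ranges: [-2.96, 2.96], [-0.89, 2.26], [0.02, 2.5], [-1.34, 4.48], [0, 2.73], [-2.66, 2.66]. Speed limits (rad/s): [2.39, 2.39, 2.79, 3.14, 3.14, 3.14].

## Interface

Orientations are given as a rotation vector (axis times angle).
In Python, from plant import telemetry, viewer, order gives the robot as it stands.
- The arm moves only by the tool send_rows, never from a script. Its argument "plan" is a list that holds one entry, the list of rows, each a list of 5 numbers: the closure, from -1 (fully open) to 1 (shut), then the shift along the world's x, y, z normalised to -1 to 1, where 1 is 0.2 m, then the turn about the world's z normalised to -1 to 1, where 1 is 60 degrees. A call has 1 to 20 rows; each row is the pose to reach, as a shift and turn from the pose commanded when the call began; what a row does not reach only later rows make up. A row lasts 1/12 s, in which the tool goes at most 41.7 mm and 7.16 degrees, less where a joint would pass 70% of its speed; a pose out of reach is approached as far as the arm can. A call with a number of a shift or a turn outside -1 to 1 is refused whole. A call with a gripper value outside its range is refused whole. The fingers move at their own pace and stop on an object; "force" is the grip in N (left out, the last holds). Time passes only in rows, so rows that repeat a pose let the fingers close. It gives the time, the measured TCP pose, the force, the opening and the grip force at its end, in the units of the state.
- telemetry.read_state(): the state, without advancing time (a new reading comes with each control period).
- viewer.read_camera(name): name is "scene" or "side" or "wrist"; returns (picture, depth): 420x560x3 uint8, blue, green, red; 420x560 float32, m along the optical axis (not along the pixel's ray), 0 where there is no reading.
- viewer.calibration(name): a dict with "camera_matrix" (3x3 intrinsics, pixels), "extrinsics" (4x4, takes a point from camera to world coordinates); the wrist camera has in their place "hand_eye" (4x4, takes a point from camera to tool coordinates, whose origin is the TCP and whose axes are the flange's). Camera axes: x right, y up, looking along -z (the intrinsics and any distortion apply to the point x, -y, -z); pixel columns grow to the right and rows downward; lengths in m; the calibration is good to about 2 mm. The wrist camera is an equidistant fisheye: a pixel r from the principal point sees the ray r / f radians off the axis. A picture is of the moment at which its call begins: read the wrist's pose just before it. calibration takes no time and is no camera call.
- order.close_job(): hands the job in; it is judged then, once.
The state is a dict: "t": time; "q": joint angles; "dq": joint speeds; "joint_torque": joint torques, N m; "tool_pos": TCP position; "orientation": TCP orientation; "force": force on the tool from outside, world axes, zero at the start; "wrist_torque": the same for the moment, N m; "opening": finger opening in m; "gripper_force": force on a finger pad.
Only numpy, scipy, OpenCV 4.12 (cv2) and the standard library are available. Lean on these libraries where they do the work, as an engineer would, in place of code of your own. Each camera call takes 0.05 s, during which the arm holds its last target. There are 200 camera calls.

## Task

Slide the orange reference panel up out of the slotted rack by its top edge, keeping it upright, lean it on the tilted rest and let go, then take it again another way and lay it flat in the inspection nest, fully down between the stops; do not drop it. Then, with the panel released in the nest, start the check by pressing the blue, then the white, then the green key on the control box fully down, one key at a time. Never press the red key, leave the other two panels in their slots, and do not knock over or shift the other things standing about.

Things in the scene. Friction and masses are not known exactly. Their poses are not given: they have to be found in the camera images.
- orange_panel: orange plate with black square marks, 8 (own x, thickness) by 60 (own y, width) by 130 (own z, height) mm, about 90 g; stands on a 60 mm edge in one of the rack's slots at the start. Origin: middle of that bottom edge; own z points up along the height at the start. Either face and either end may be up or ahead in the end
- orange_panel_center (a point): the middle of the orange panel (65 mm from its origin along own z)
- white_panel: a white panel of the same size with blue marks, in another slot; to be left in its slot. Origin: middle of its bottom edge, z up
- green_panel: a green panel of the same size with white marks, in another slot; to be left in its slot. Origin: middle of its bottom edge, z up
- rack: fixed blue slotted rack, 176 (own x) by 96 by 70 mm high; origin: centre of its underside. Three upright slots at own x = -52, 0, +52 mm, each 11 mm wide along x, 65 mm long along y, open at the top; floor 12 mm above the underside, so panels (thickness along own x) stand 58 mm deep in the grooves, top edges 142 mm above the table, and come free when raised 60 mm
- rest: fixed tilted rest: an aluminium back plate 36 mm wide (own y), 80 mm long, leaning back 45 degrees towards own +x, and a black ledge 50 mm wide square to it. Origin: centre of its foot, z up. A panel stands with a 60 mm edge on the ledge, lower face on the back plate, top towards own +x, upper face towards -x, overhanging the plate 12 mm on each side and 50 mm at the top
- rest_seat (a point): where the panel's middle is when it leans on the rest: 86 mm above the table. The middle of its bottom edge is then 65 mm down the slope: 45 mm towards own -x from the rest's origin, 40 mm above the table. From there the ledge reaches 22 mm out in front, sloping down to the back plate; the back plate's face is 4 mm behind
- nest: fixed nest: grey base 180 (own x) by 110 by 12 mm; black bed 130 by 40 mm, top 38 mm above the table; aluminium end stops, inner faces at own x +-67 mm; four side stops, inner faces at own y +-32 mm, own x 44 to 64 mm either side; stops 46 mm high. Free room for fingers beside the bed in the middle, 88 mm long. The panel's long side lies along own x, 2 mm play each way. Origin: centre of underside
- nest_center (a point): the centre of the bed's top face, where the middle of the panel's underside comes to lie (38 mm above the table)
- key_blue_top (a point): centre of the top face of the blue key (28 mm across), 67 mm above the table when up; pressed straight down. It is one of four keys in a square of 54 mm pitch, colours in any order, on a fixed blue control box 124 x 124 x 45 mm
- key_blue (a joint): travel of the blue key: 0 up, 0.006 m fully down; a spring of 5 N brings it back
- key_white_top (a point): centre of the top face of the white key (28 mm across), 67 mm above the table when up; pressed straight down. It is one of four keys in a square of 54 mm pitch, colours in any order, on a fixed blue control box 124 x 124 x 45 mm
- key_white (a joint): travel of the white key: 0 up, 0.006 m fully down; a spring of 5 N brings it back
- key_green_top (a point): centre of the top face of the green key (28 mm across), 67 mm above the table when up; pressed straight down. It is one of four keys in a square of 54 mm pitch, colours in any order, on a fixed blue control box 124 x 124 x 45 mm
- key_green (a joint): travel of the green key: 0 up, 0.006 m fully down; a spring of 5 N brings it back
- key_red_top (a point): centre of the top face of the red key (28 mm across), 67 mm above the table when up; pressed straight down. It is one of four keys in a square of 54 mm pitch, colours in any order, on a fixed blue control box 124 x 124 x 45 mm
- key_red (a joint): travel of the red key: 0 up, 0.006 m fully down; a spring of 5 N brings it back
- tub: loose bystander, to be left alone: small white open plastic tub, 90 mm wide, 55 mm high; origin at the centre of its underside
- gel: loose bystander, to be left alone: blue bottle with white cap, 64 mm wide, 170 mm high; origin at the centre of its underside
- scraper: loose bystander, to be left alone: spatula lying flat; origin at the centre of its underside
- lid_disc: loose bystander, to be left alone: white plastic lid, 90 mm across, 14 mm high, lying flat; origin at the centre of its underside
- sample_jar: loose bystander, to be left alone: amber jar 52 mm wide, 70 mm high; origin at the centre of its underside
- counterweight: loose bystander, to be left alone: steel block 60 x 40 x 30 mm; origin at the centre of its underside
Mind the look-alikes: they are no part of the job. What is shaped like the rest but purple is not meant.

How it is judged:
By the outcome, as a careful person would: the job done as asked, in the order asked, and still so for the second after the job is handed in, with the robot touching nothing.
It also fails if it takes over 69 s, if anything falls off the work surface, if the arm or the gripper's body presses on something with over 40 N, if the wrist force passes 120 N, or if a joint passes its speed limit or range.

## Working session

There is one attempt and no reset: what is moved stays moved. The work goes in short steps, Python scripts to look and compute and a tool call to move; the robot and the scene stay as the last step left them, time stands still between calls to the robot, and variables do not carry over. Pictures are saved under pics/ and viewed, at most 10 in all, crops included, and the job is handed in when it is done.

Besides the shell and the picture viewer there is one more tool, called after "Emit:" as a command line: name --argument value ..., lists and objects as JSON in quotes. send_rows: Moves the arm, as the interface text tells. Scaled input: -1 to 1 covers 0.2 m each way for a shift and 60 degrees each way for a turn. Its arguments: {"type":"object","properties":{"plan":{"type":"array"},"force":{"type":"number"}},"required":["plan"]}

```bash
ls; mkdir -p pics; cat > h.py <<'E'
import numpy as np,cv2
from plant import telemetry, viewer, order
def snap(n,f):
    im,d=viewer.read_camera(n); cv2.imwrite(f'pics/{f}.png',im); np.savez(f'pics/{f}.npz',im=im,d=d); return im,d
def world(n,d,u,v):
    c=viewer.calibration(n);K=np.array(c['camera_matrix']);E=np.array(c['extrinsics'])
    u=np.asarray(u,float);v=np.asarray(v,float);z=d
    dist=c.get('distortion')
    p=np.stack([(u-K[0,2])/K[0,0]*z,-(v-K[1,2])/K[1,1]*z,-z,np.ones_like(z)],-1)
    return (p@E.T)[...,:3]
def pt(n,d,u,v):
    return world(n,np.array(d[v,u],float),u,v)
E
python3 - <<'E'
from h import *
for n in('scene','side','wrist'):
    snap(n,n+'0'); print(n,viewer.calibration(n))
a=cv2.imread('pics/scene0.png')
print(telemetry.read_state())
E
```

```text
pics
scene {'camera_matrix': array([[423.23060211,   0.        , 273.7688099 ],
       [  0.        , 423.23060211, 210.7320277 ],
       [  0.        ,   0.        ,   1.        ]]), 'extrinsics': array([[-0.04836664, -0.75124686,  0.65824678,  1.40626867],
       [ 0.99867834, -0.02490173,  0.0449609 ,  0.08395257],
       [-0.01738525,  0.65955141,  0.75145838,  1.06317926],
       [ 0.        ,  0.        ,  0.        ,  1.        ]])}
side {'camera_matrix': array([[531.31867982,   0.        , 272.10457661],
       [  0.        , 531.31867982, 205.5792804 ],
       [  0.        ,   0.        ,   1.        ]]), 'extrinsics': array([[ 0.967858  ,  0.18616506, -0.16909602,  0.30051758],
       [-0.2514667 ,  0.72683428, -0.63912161, -0.90549542],
       [ 0.00392267,  0.66110098,  0.75028669,  1.13475514],
       [ 0.        ,  0.        ,  0.        ,  1.        ]])}
wrist {'camera_matrix': array([[325.1922621 ,   0.        , 279.08849657],
       [  0.        , 325.1922621 , 213.41192339],
       [  0.        ,   0.        ,   1.        ]]), 'hand_eye': array([[ 5.15027509e-04,  9
[... 292 characters left out ...]
    1.00000000e+00]])}
{'t': 0.15, 'q': array([-1.34638235e+00,  1.30980957e-01,  1.48899956e+00,  2.55737979e-05,
        1.52300958e+00, -8.54018150e-02]), 'dq': array([-0.00039344, -0.0027702 , -0.003873  , -0.00038847, -0.00103201,
        0.00097018]), 'joint_torque': array([ 1.56104095e-03, -5.60481226e+01, -4.92331874e+01,  7.68448343e-02,
        3.06609983e-02, -7.48138268e-05]), 'tool_pos': array([ 0.1828688 , -0.57102951,  0.23484867]), 'orientation': array([-3.10259560e+00, -4.84496220e-01,  1.12372302e-04]), 'force': array([-0.45029749,  0.29043273,  0.79893953]), 'wrist_torque': array([-0.00602122, -0.02218371,  0.00969936]), 'gripper_force': 0.0, 'opening': 0.0928728135999084}
```

View pics/scene0.png

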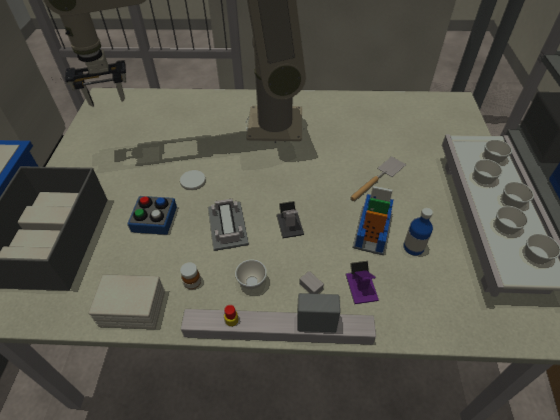

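View pics/side0.png

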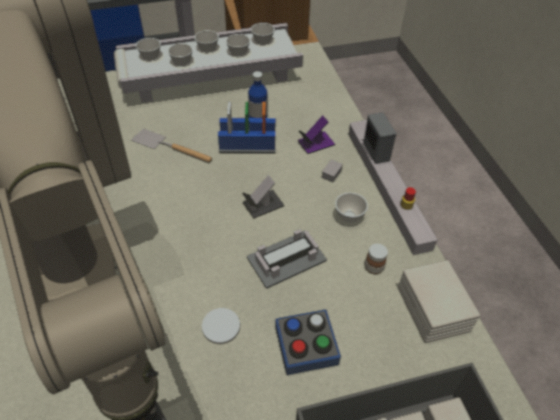

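The scene view shows the orange panel nearest the camera in the rack at (375,227), with green and white behind it. The grey rest is at (290,218) and the purple look-alike at (362,283). The nest is at (228,223) and the control box at (152,213). I'll enlarge crops to confirm.

```bash
python3 - <<'E'
import cv2,numpy as np
a=cv2.imread('pics/scene0.png')[170:300,195:435]; b=cv2.imread('pics/side0.png')[65:375,205:405]
cv2.imwrite('pics/c1.png',cv2.resize(a,None,fx=3.3,fy=3.3,interpolation=cv2.INTER_CUBIC))
b=cv2.imread('pics/side0.png')
cv2.imwrite('pics/c2.png',np.hstack([cv2.resize(b[65:225,210:340],(487,600),interpolation=cv2.INTER_CUBIC),cv2.resize(b[225:375,240:340],(300,450),interpolation=cv2.INTER_CUBIC).copy() if 0 else cv2.copyMakeBorder(cv2.resize(b[225:375,240:344],(312,450),interpolation=cv2.INTER_CUBIC),0,150,0,0,0)]))
E
```

```text
(no output)
```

View pics/c1.png

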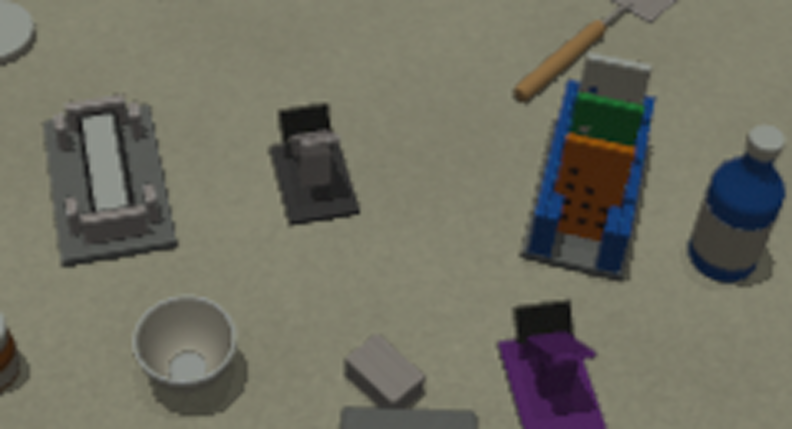

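View pics/c2.png

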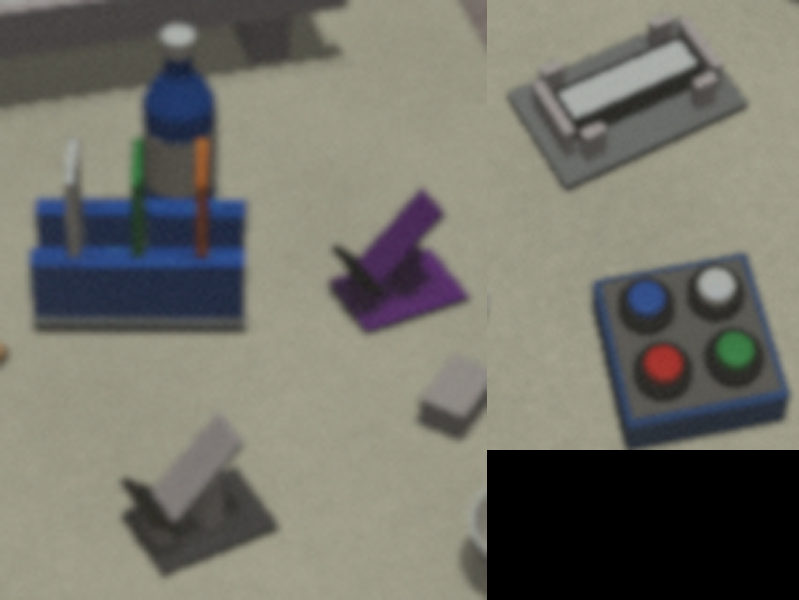

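The crops confirm it: the orange panel is in the rack's +x slot, the aluminium rest (not the purple one) leans towards +x, and the keys can be told apart. Next I'll measure with both depth clouds.

```bash
cat > meas.py <<'E'
from h import *
def cloud(n,f):
    z=np.load(f'pics/{f}.npz'); im,d=z['im'],z['d']; v,u=np.mgrid[0:420,0:560]
    P=world(n,d.astype(float),u,v); P[d<=0]=np.nan
    return P,cv2.cvtColor(im,cv2.COLOR_BGR2HSV).astype(int)
def rect(p):
    (c,s,a)=cv2.minAreaRect(p[:,:2].astype(np.float32)*1000); return np.round(c,1),np.round(s,1),round(a,1)
E
python3 - <<'E'
from meas import *
for n in('scene','side'):
    P,H=cloud(n,n+'0'); h,s,v=H[...,0],H[...,1],H[...,2]; z=P[...,2]
    def box(u0,u1,v0,v1):
        m=np.zeros(z.shape,bool); m[v0:v1,u0:u1]=1; return m
    print(n)
    t=P[box(300,340,230,260)] if n=='scene' else P[box(150,220,220,280)]
    print('table z',np.nanmedian(t[:,2]),np.nanstd(t[:,2]))
    rk=box(350,400,180,255) if n=='scene' else box(215,280,95,155)
    keys=box(128,178,190,235) if n=='scene' else box(275,342,308,372)
    ne=box(205,250,195,250) if n=='scene' else box(245,330,230,285)
    re=box(275,305,198,240) if n=='scene' else box(240,285,172,217)
    o=rk&(h>5)&(h<18)&(s>150)&(z>.07)
    p=P[o]; print('orange',len(p),p.mean(0),p[:,2].max(), 'top',rect(p[p[:,2]>.13]),p[p[:,2]>.13].mean(0), rect(p))
    q=p[p[:,2]<.132]
    if len(q)>20:
        c=q.mean(0); print(' plane n',np.linalg.svd(q-c)[2][2],c)
    r=P[rk&(z>.062)&(z<.076)&(h>100)&(h<125)]; print('rack top',len(r),rect(r),r[:,2].mean())
    for k,(a,b) in dict(blue=(105,125),green=(45,80)).items():
        m=keys&(h>a)&(h<b)&(s>120)&(z>.06)&(z<.073); print(k,m.sum(),P[m].mean(0),rect(P[m]))
    m=keys&((h<6)|(h>174))&(s>120)&(z>.06)&(z<.073); print('red',m.sum(),P[m].mean(0),rect(P[m]))
    m=keys&(s<60)&(v>110)&(z>.062)&(z<.073); print('white',m.sum(),P[m].mean(0),rect(P[m]))
    m=keys&(z>.06)&(z<.073); print('allkeys',rect(P[m]))
    for lo,hi in((.006,.018),(.034,.0415),(.043,.050)):
        m=ne&(z>lo)&(z<hi); print('nest',lo,m.sum(),rect(P[m]),P[m].mean(0))
    m=re&(z>.045)&(v>90); p=P[m]; print('rest plate',m.sum(),p.mean(0),rect(p),p[:,2].min(),p[:,2].max(),np.linalg.svd(p-p.mean(0))[2])
    m=re&(z>.003)&(z<.014);print('rest foot',m.sum(),rect(P[m]))
E
```

```text
scene
table z -0.0005991724147942357 0.0023377002929688717
orange 344 [0.60055392 0.32370816 0.11064219] 0.14456067578332976 top (array([598.2, 324.6]), array([56.3, 10.5]), 74.3) [0.59964311 0.32370001 0.13763055] (array([599.5, 323.7]), array([57.3, 13.4]), 74.1)
 plane n [ 0.96778125 -0.25133082  0.01524058] [0.60083368 0.32353269 0.10227974]
rack top 378 (array([548. , 337.1]), array([ 84.8, 179.3]), 74.9) 0.06932493921260013
blue 43 [ 0.49994424 -0.34510796  0.06546414] (array([ 499.5, -345.2]), array([20.1, 26.2]), 8.7)
green 48 [ 0.55098418 -0.40194907  0.06490782] (array([ 550.5, -402.5]), array([22.2, 27.3]), 72.8)
red 48 [ 0.497813   -0.39831816  0.06465143] (array([ 496.1, -399.9]), array([26.1, 26.8]), 50.4)
white 33 [ 0.55206559 -0.34822237  0.06556749] (array([ 551.3, -348.3]), array([22.2, 22. ]), 28.2)
allkeys (array([ 523.1, -373.3]), array([85.7, 86.2]), 89.5)
nest 0.006 807 (array([ 543.7, -124.7]), array([185.5, 122.9]), 16.1) [ 0.55873242 -0.12518672  0.01122592]
nest 0.034 429 (array([ 545.3, -128.5]), array([156.1,  80.8]), 13.3) [ 0.54793276 -0.12692369  0.037
[... 1198 characters left out ...]
rray([ 525.4, -377.4]), array([83.1, 86.8]), 87.6)
nest 0.006 1136 (array([ 545.3, -127.4]), array([164.2, 202.8]), 82.9) [ 0.53818377 -0.14822652  0.01151585]
nest 0.034 699 (array([ 545.6, -132.1]), array([154.7,  83.5]), 14.6) [ 0.54542132 -0.13187745  0.0377324 ]
nest 0.043 235 (array([ 545.1, -131.2]), array([154.9,  86.9]), 14.5) [ 0.5438883  -0.13040167  0.04544762]
rest plate 263 [0.53455422 0.07195734 0.06977464] (array([519.9,  70.5]), array([84.3, 42.9]), 9.0) 0.04512959512222903 0.09639436837766868 [[-0.7538287  -0.09009623 -0.65086478]
 [-0.19940462  0.9752078   0.095956  ]
 [-0.62608313 -0.20211983  0.75310523]]
rest foot 497 (array([539.9, 110. ]), array([175.3, 129.6]), 77.7)
```

Emit:
send_rows --plan '[[[-1,0.95,1,0,0],[-1,0.95,1,0,0],[-1,0.95,1,0,0],[-1,0.95,1,0,0],[-1,0.95,1,0,0],[-1,0.95,1,0,0],[-1,0.95,1,0,0],[-1,0.95,1,0,0]]]'

```text
t: 0.82
tool_pos: [0.3759, -0.3676, 0.2355]
orientation: [-3.101, -0.492, -0.002]
force: [-1.1, 0.8, -0.8]
opening: 0.0928
gripper_force: 0.0
```

Emit:
send_rows --plan '[[[-1,0.85,1,0.1,0],[-1,0.85,1,0.1,0],[-1,0.85,1,0.1,0],[-1,0.85,1,0.1,0],[-1,0.85,1,0.1,0],[-1,0.85,1,0.1,0],[-1,0.85,1,0.1,0],[-1,0.85,1,0.1,0],[-1,0.85,1,0.1,0],[-1,0.85,1,0.1,0]]]'

```text
t: 1.65
tool_pos: [0.5421, -0.1727, 0.2552]
orientation: [3.104, 0.483, -0.002]
force: [-0.2, 0.8, -0.3]
opening: 0.0927
gripper_force: 0.0
```

```bash
cat >> meas.py <<'E'
def wcloud(f,go=True):
    from scipy.spatial.transform import Rotation as R
    if go:
        s=telemetry.read_state(); im,d=snap('wrist',f)
        np.savez(f'pics/{f}.npz',im=im,d=d,p=s['tool_pos'],o=s['orientation'])
    z=np.load(f'pics/{f}.npz'); im,d=z['im'],z['d'].astype(float)
    c=viewer.calibration('wrist');K=np.array(c['camera_matrix']);E=np.array(c['hand_eye'])
    v,u=np.mgrid[0:420,0:560]; x=(u-K[0,2])/K[0,0]; y=(v-K[1,2])/K[1,1]; r=np.hypot(x,y)+1e-9
    t=np.tan(r)/r; p=np.stack([x*t*d,-y*t*d,-d,np.ones_like(d)],-1)@E.T
    P=p[...,:3]@R.from_rotvec(z['o']).as_matrix().T+z['p']; P[d<=0]=np.nan
    return P,cv2.cvtColor(im,cv2.COLOR_BGR2HSV).astype(int)
E
python3 - <<'E'
from meas import *
P,H=wcloud('w1'); z=P[...,2]; x,y=P[...,0],P[...,1]
print('table',np.nanmedian(z),np.sum(abs(z)<.005))
N=(x>.43)&(x<.66)&(y>-.21)&(y<-.05)
for lo,hi in((.006,.018),(.034,.0415),(.043,.050)):
    m=N&(z>lo)&(z<hi); print('nest',lo,m.sum(),rect(P[m]))
N=(x>.40)&(x<.65)&(y>0.0)&(y<.15)
m=N&(z>.004)&(z<.016);print('rest foot',m.sum(),m.sum() and rect(P[m]))
h,s,v=np.moveaxis(H,-1,0)
for k,a,b in(('blue',105,125),('green',45,80)):
    m=(x>.42)&(x<.62)&(y<-.3)&(y>-.45)&(h>a)&(h<b)&(s>120)&(z>.06)&(z<.073); print(k,m.sum(),m.sum() and rect(P[m]))
E
```

```text
table 0.0012821067117622653 131385
nest 0.006 6620 (array([ 543.7, -130.3]), array([180.2, 111. ]), 14.1)
nest 0.034 4002 (array([ 542.5, -130.8]), array([133. ,  82.1]), 14.2)
nest 0.043 1527 (array([ 543.7, -130.6]), array([154.2,  84.7]), 14.6)
rest foot 2186 (array([531.5,  70.9]), array([100.6,  70.3]), 14.3)
blue 240 (array([ 501.5, -349.5]), array([26.7, 17.7]), 61.2)
green 268 (array([ 547.7, -405. ]), array([25.6, 26.2]), 83.3)
```

View pics/w1.png

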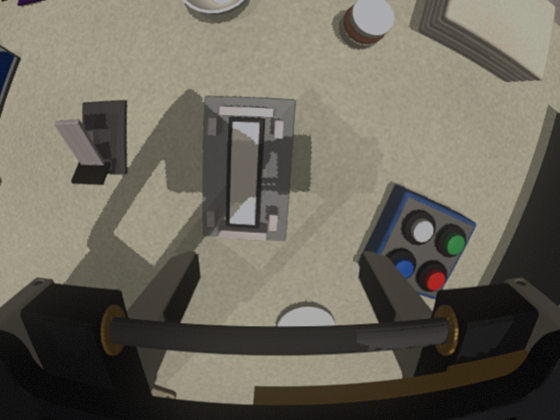

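The wrist view shows the nest at (247,170), the rest at (95,145) and the keys at white (423,231), green (453,244), blue (403,267), red (433,279). The nest fits its 180 x 110 mm size well.

Emit:
send_rows --plan '[[[-1,-0.1,1,0,0],[-1,-0.1,1,0,0],[-1,-0.1,1,0,0],[-1,-0.1,1,0,0],[-1,-0.1,1,0,0],[-1,-0.1,1,0,0],[-1,-0.1,1,0,0]]]'

```text
t: 2.28
tool_pos: [0.5225, 0.0286, 0.2558]
orientation: [3.103, 0.487, 0.0]
force: [0.4, -0.7, 0.2]
opening: 0.093
gripper_force: 0.0
```

```bash
python3 - <<'E'
from meas import *
P,H=wcloud('w2'); z=P[...,2]; x,y=P[...,0],P[...,1]; h,s,v=np.moveaxis(H,-1,0)
print(np.nanmedian(z),telemetry.read_state()['tool_pos'])
N=(x>.42)&(x<.64)&(y>-0.01)&(y<.15)
m=N&(z>.004)&(z<.018);print('rest foot',m.sum(),rect(P[m]),np.median(z[m]))
for lo in np.arange(.02,.1,.01):
    m=N&(z>lo)&(z<lo+.01);print(round(lo,2),m.sum(), m.sum()>3 and rect(P[m]),np.median(v[m]))
m=N&(z>.045)&(v>90);p=P[m]
for i in range(4):
    c=p.mean(0);V=np.linalg.svd(p-c,full_matrices=False)[2];p=p[abs((p-c)@V[2])<.004]
print(len(p),c,V)
R=(x>.4)&(x<.7)&(y>.2)&(y<.45)
m=R&(h>5)&(h<18)&(s>150)&(z>.12);print('orange',m.sum(),m.sum() and rect(P[m]))
E
```

```text
0.0013049307061753779 [0.52272468 0.02752726 0.25569488]
rest foot 2468 (array([531.7,  71.6]), array([100.5,  70.6]), 13.9) 0.008128114771402559
0.02 0 False nan
0.03 217 (array([499.9,  63.9]), array([ 8.7, 50.8]), 14.2) 33.0
0.04 669 (array([500.4,  63.3]), array([29., 51.]), 10.6) 35.0
0.05 605 (array([500.6,  64.1]), array([45.5, 50.6]), 14.4) 41.0
0.06 255 (array([527.3,  70.5]), array([12.7, 36.7]), 17.3) 68.0
0.07 270 (array([537.4,  73.1]), array([12.9, 37.2]), 18.6) 67.0
0.08 308 (array([549.7,  75.9]), array([19.4, 36.1]), 16.9) 67.0
0.09 288 (array([554.5,  77.3]), array([ 9.4, 35.9]), 12.8) 73.0
238 [0.54173034 0.03876483 0.33033348] [[ 0.27092137 -0.47176954  0.839068  ]
 [ 0.07194936 -0.85930429 -0.50637875]
 [ 0.9599088   0.19755923 -0.19886038]]
orange 552 (array([596. , 320.9]), array([61. ,  8.7]), 75.4)
  return _methods._mean(a, axis=axis, dtype=dtype,
  ret = ret.dtype.type(ret / rcount)
```

Emit:
send_rows --plan '[[[-1,0.2,1,0,0.2],[-1,0.2,1,0,0.4],[-1,0.2,1,0,0.6],[-1,0.2,1,0,0.8],[-1,0.2,1,0,0.95],[-1,0.2,1,0,0.95],[-1,0.2,1,0,0.95],[-1,0.2,1,0,0.95],[-1,0.2,1,0,0.95],[-1,0.2,1,0,0.95]]]'

```text
t: 3.17
tool_pos: [0.5637, 0.2265, 0.2554]
orientation: [2.503, 1.899, -0.001]
force: [0.8, 0.2, -0.6]
opening: 0.0931
gripper_force: 0.0
```

```bash
python3 - <<'E'
from meas import *
P,H=wcloud('w3'); z=P[...,2]; x,y=P[...,0],P[...,1]; h,s,v=np.moveaxis(H,-1,0)
st=telemetry.read_state();print(np.nanmedian(z),st['tool_pos'],st['orientation'])
R=(x>.4)&(x<.75)&(y>.2)&(y<.45)
for lo in(.1,.12,.135):
    m=R&(h>5)&(h<18)&(s>130)&(z>lo)&(z<.15);print('orange',lo,m.sum(),rect(P[m]),np.percentile(z[m],[2,50,98]))
m=R&(h>100)&(h<125)&(z>.062)&(z<.076);print('rack',m.sum(),rect(P[m]))
G=(x>.5)&(x<.8)&(y>.35)&(y<.6)&(z>.1)&(z<.19);print('gel',G.sum(),G.sum() and rect(P[G]))
E
```

```text
0.001246545219656392 [0.56358959 0.226752   0.25546422] [ 2.50296355e+00  1.89836614e+00 -5.79718674e-04]
orange 0.1 698 (array([596.1, 322.1]), array([58.9,  8. ]), 74.4) [0.14053302 0.14212421 0.14349468]
orange 0.12 697 (array([596.1, 322.1]), array([58.9,  8. ]), 74.4) [0.14055413 0.14212532 0.14349497]
orange 0.135 697 (array([596.1, 322.1]), array([58.9,  8. ]), 74.4) [0.14055413 0.14212532 0.14349497]
rack 5063 (array([545.7, 335.6]), array([ 85.9, 176.3]), 75.0)
gel 882 (array([552.8, 364.4]), array([ 28.6, 105.4]), 89.9)
```

View pics/w3.png

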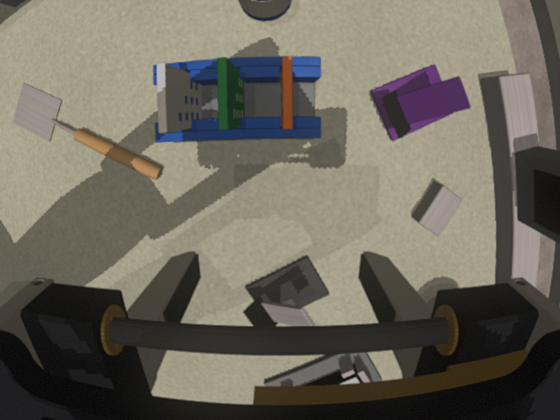

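The wrist view shows the orange panel at (287,93), with green (228,92) and white (175,95) beside it, and the purple look-alike at (420,100) to be ignored. Next I'll profile the rest more exactly.

```bash
python3 - <<'E'
from meas import *
a=np.radians(14.2);o=np.array([.542,.0743]);ex=np.array([np.cos(a),np.sin(a)]);ey=np.array([-ex[1],ex[0]])
for n in('w1','w2','w3','side','scene'):
    P,H=wcloud(n,False) if n[0]=='w' else cloud(n,n+'0')
    d=P[...,:2]-o; X=d@ex*1e3;Y=d@ey*1e3;Z=P[...,2]*1e3
    m=(abs(Y)<14)&(abs(X)<90)&(Z>15)&(Z<110)
    print(n,[(b,int(np.median(Z[m&(X>=b)&(X<b+6)])),int((m&(X>=b)&(X<b+6)).sum())) for b in range(-72,40,6) if (m&(X>=b)&(X<b+6)).sum()>3])
    for lo,hi in((60,95),(62,80)):
        q=m&(Z>lo)&(Z<hi)&(X>-30); q=(abs(Y)<25)&(abs(X)<60)&(Z>lo)&(Z<hi)&(X>-30)
        print('  offset x-z',np.percentile((X-Z)[q],[10,50,90]).round(1),'Y',np.percentile(Y[q],[2,98]).round(1))
E
```

```text
w1 [(-66, 54, 67), (-60, 51, 104), (-54, 45, 100), (-48, 39, 95), (-42, 41, 72), (-36, 47, 72), (-30, 54, 73), (-24, 59, 75), (-18, 64, 116), (-12, 68, 166), (-6, 55, 187), (0, 82, 125), (6, 89, 96), (12, 92, 86)]
  offset x-z [-81.5 -80.4 -76.3] Y [-16.6  18.3]
  offset x-z [-81.5 -80.5 -78.4] Y [-16.5  18.1]
w2 [(-66, 54, 97), (-60, 51, 156), (-54, 45, 157), (-48, 39, 137), (-42, 41, 91), (-36, 47, 98), (-30, 53, 104), (-24, 59, 103), (-18, 65, 113), (-12, 71, 122), (-6, 78, 130), (0, 83, 137), (6, 90, 150), (12, 92, 167)]
  offset x-z [-81.4 -80.4 -77.5] Y [-16.3  18.8]
  offset x-z [-81.2 -80.3 -79.4] Y [-16.3  18.9]
w3 [(-66, 55, 21), (-60, 51, 80), (-54, 45, 101), (-48, 40, 94), (-42, 40, 62), (-36, 47, 49), (-30, 53, 51), (-24, 59, 54), (-18, 65, 69), (-12, 70, 91), (-6, 75, 98), (0, 43, 182), (6, 89, 59), (12, 92, 90)]
  offset x-z [-81.3 -80.3 -75.4] Y [-14.1  18.9]
  offset x-z [-81.4 -80.7 -78. ] Y [-15.1  19.1]
side [(-66, 53, 10), (-60, 52, 14), (-54, 34, 20), (-48, 39, 14), (-42, 37, 18), (-36, 42, 24), (-30, 50, 22), (-24, 56, 22), (-18, 59, 26), (-12, 62, 45), (-6, 70, 40), (0, 79, 32), (6, 86, 16), (12, 89, 20), (18, 89, 4)]
  offset x-z [-81.1 -76.8 -72.4] Y [-19.1  18.9]
  offset x-z [-80.4 -76.6 -72.7] Y [-19.3  18.1]
scene [(-66, 52, 5), (-60, 50, 21), (-54, 44, 24), (-48, 38, 20), (-42, 38, 8), (-18, 44, 8), (-12, 53, 14), (-6, 51, 22), (0, 37, 60), (12, 91, 10), (18, 92, 8)]
  offset x-z [-78.7 -76.4 -71.7] Y [-16.1  18.6]
  offset x-z [-78.7 -78.3 -75.5] Y [-16.3  13.5]
```

Emit:
send_rows --plan '[[[0.3,0.162,0.476,0,0.01],[0.3,0.162,0.476,0,0.01],[0.3,0.162,0.476,0,0.01],[0.3,0.162,0.476,-0.2,0.01],[0.3,0.162,0.476,-0.2,0.01],[0.3,0.162,0.476,-0.2,0.01],[0.3,0.162,0.476,-0.2,0.01],[0.3,0.162,0.476,-0.2,0.01],[0.3,0.162,0.476,-0.2,0.01],[0.3,0.162,0.476,-0.2,0.01]]]'

```text
t: 4.05
tool_pos: [0.5961, 0.3235, 0.2177]
orientation: [2.487, 1.918, 0.004]
force: [0.2, -0.2, -0.1]
opening: 0.0338
gripper_force: 0.0
```

```bash
python3 - <<'E'
from meas import *
P,H=wcloud('w4'); z=P[...,2]; x,y=P[...,0],P[...,1]; h,s,v=np.moveaxis(H,-1,0)
st=telemetry.read_state();print(st['t'],st['tool_pos'],st['orientation'],st['opening'])
R=(x>.4)&(x<.75)&(y>.2)&(y<.45)
m=R&(h>5)&(h<18)&(s>130)&(z>.135)&(z<.15);print('orange',m.sum(),m.sum() and rect(P[m]))
E
```

```text
4.1 [0.59598742 0.32361362 0.21733371] [2.48697274 1.91871565 0.00353781] 0.03352992460583642
orange 736 (array([596.5, 322.3]), array([59.7,  7.2]), 75.1)
```

Emit:
send_rows --plan '[[[0.3,0.003,-0.006,-0.15,0],[0.3,0.003,-0.006,-0.3,0],[0.3,0.003,-0.006,-0.4,0],[0.3,0.003,-0.006,-0.447,0],[0.3,0.003,-0.006,-0.447,0],[0.3,0.003,-0.006,-0.447,0],[1,0.003,-0.006,-0.447,0],[1,0.003,-0.006,-0.447,0],[1,0.003,-0.006,-0.447,0],[1,0.003,-0.006,-0.447,0],[1,0.003,-0.006,-0.447,0],[1,0.003,-0.006,-0.447,0]]]' --force 25

```text
t: 5.1
tool_pos: [0.5966, 0.3228, 0.1274]
orientation: [2.486, 1.92, 0.003]
force: [0.3, -0.3, 4.2]
opening: 0.0083
gripper_force: 25.0
```

Emit:
send_rows --plan '[[[1,0,0,0.05,0],[1,0,0,0.12,0],[1,0,0,0.2,0],[1,0,0,0.28,0],[1,0,0,0.36,0],[1,0,0,0.44,0],[1,0,0,0.52,0],[1,0,0,0.55,0],[1,0,0,0.55,0],[1,0,0,0.55,0]]]'

```text
t: 5.93
tool_pos: [0.596, 0.3227, 0.2366]
orientation: [-2.486, -1.92, -0.001]
force: [-0.8, 0.6, -0.6]
opening: 0.0079
gripper_force: 25.0
```

```bash
python3 - <<'E'
from h import *
a,_=snap('scene','s5');b,_=snap('side','d5');st=telemetry.read_state();print(st['tool_pos'],st['orientation'],st['force'],st['opening'])
cv2.imwrite('pics/c5.png',np.hstack([cv2.resize(a[130:280,320:430],(440,600)),cv2.resize(b[50:170,205:275],(350,600))]))
E
```

```text
[0.59527392 0.32232156 0.23479544] [-2.48603919 -1.91979688  0.00341882] [-0.27152716 -0.44162653 -2.21010762] 0.008076175443860053
```

View pics/c5.png

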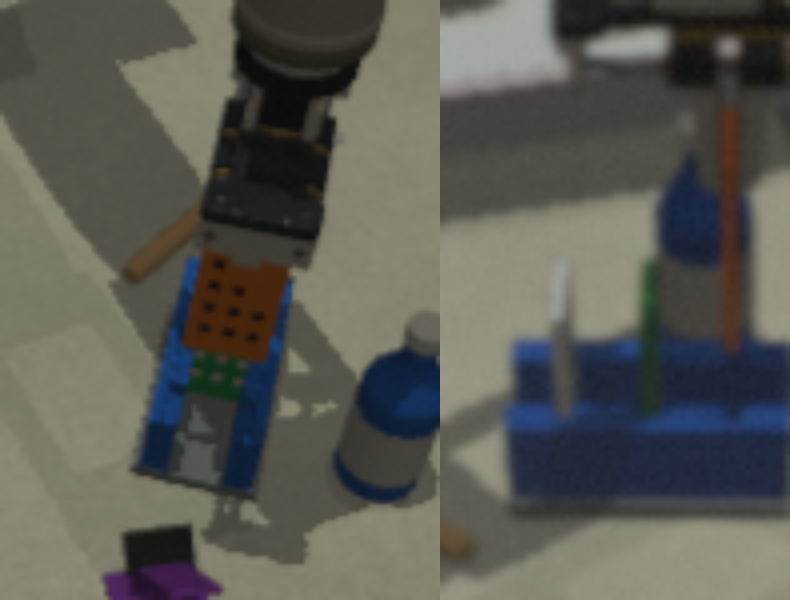

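The panel is upright and clear of the slot, and the other two are still in place. I'll carry it to the rest.

Emit:
send_rows --plan '[[[1,0,-0.1,0,0.0],[1,0,-0.25,0,0.05],[1,-0.05,-0.4,0,0.1],[1,-0.1,-0.55,0,0.2],[1,-0.17,-0.7,0,0.3],[1,-0.23,-0.85,0,0.4],[1,-0.3,-0.95,0,0.482],[1,-0.3,-1,0,0.482],[1,-0.3,-1,0,0.482],[1,-0.3,-1,0,0.482]]]'

```text
t: 6.87
tool_pos: [0.536, 0.1226, 0.2357]
orientation: [-1.932, -2.477, 0.0]
force: [0.3, 0.1, -1.5]
opening: 0.0077
gripper_force: 25.0
```

Emit:
send_rows --plan '[[[1,-0.09,-0.12,0,0],[1,-0.174,-0.24,0,0],[1,-0.174,-0.288,0,0],[1,-0.174,-0.288,-0.1,0],[1,-0.174,-0.288,-0.2,0],[1,-0.174,-0.288,-0.25,0],[1,-0.174,-0.288,-0.25,0],[1,-0.174,-0.288,-0.25,0],[1,-0.174,-0.288,-0.25,0]]]'

```text
t: 7.62
tool_pos: [0.5019, 0.0655, 0.1872]
orientation: [1.927, 2.48, 0.001]
force: [0.6, -0.4, -1.1]
opening: 0.0078
gripper_force: 25.0
```

```bash
python3 - <<'E'
from meas import *
P,H=wcloud('w6');st=telemetry.read_state();print(st['t'],st['tool_pos'],st['orientation'],2*np.degrees(np.arctan2(st['orientation'][1],st['orientation'][0])),st['force'])
b,_=snap('side','d6')
a=np.radians(14.2);o=np.array([.5417,.0754]);ex=np.array([np.cos(a),np.sin(a)]);ey=np.array([-ex[1],ex[0]])
d=st['tool_pos'][:2]-o;print('tool in rest',d@ex,d@ey)
for nm,(P,H) in dict(w=(P,H),side=cloud('side','d6')).items():
    h,s,v=np.moveaxis(H,-1,0);d=P[...,:2]-o;X=d@ex*1e3;Y=d@ey*1e3;Z=P[...,2]*1e3
    m=(h>5)&(h<18)&(s>130)&(abs(X+42)<40)&(abs(Y)<60)
    print(nm,m.sum(),[np.percentile(q[m],[2,50,98]).round(1) for q in(X,Y,Z)] if m.sum() else '')
E
```

```text
7.6667 [0.50207088 0.0654251  0.18751148] [1.92708781e+00 2.47950911e+00 1.82623636e-03] 104.29091312011715 [ 0.41464504 -0.51674268 -0.25061078]
tool in rest -0.040865179044557096 5.119563066423305e-05
w 2966 [array([-74.3, -42.5, -17.2]), array([-16. ,  21.4,  30.3]), array([ 86.9, 202.1, 286.7])]
side 224 [array([-45.7, -43.8, -39. ]), array([-31.9, -16.7,  19.5]), array([ 82.2, 138.6, 202.5])]
```

Emit:
send_rows --plan '[[[1,-0.005,0,-0.06,0],[1,-0.005,0,-0.11,0],[1,-0.005,0,-0.135,0],[1,-0.005,0,-0.15,0],[1,-0.005,0,-0.15,0],[1,-0.005,0,-0.15,0]]]'

```text
t: 8.22
tool_pos: [0.5008, 0.0651, 0.1563]
orientation: [1.928, 2.479, 0.002]
force: [2.3, 1.3, -0.0]
opening: 0.0082
gripper_force: 25.0
```

```bash
python3 -c "
from h import *
s=telemetry.read_state();print(s['t'],s['tool_pos'],s['force'],s['wrist_torque'])"
```

```text
8.2167 [0.50084642 0.06513839 0.15633228] [ 2.33123107  1.25921702 -0.01474776] [ 0.33955001 -1.03690643 -0.04537832]
```

Emit:
send_rows --plan '[[[0.76,0.003,0,0,0],[0.74,0.005,0.001,0,0],[0.74,0.015,0.004,0,0],[0.71,0.025,0.006,0,0],[0.68,0.035,0.009,0,0],[0.65,0.047,0.012,0,0],[0.62,0.059,0.015,-0.003,0],[0.59,0.071,0.018,-0.005,0],[0.57,0.087,0.022,-0.01,0],[0.55,0.103,0.026,-0.015,0],[0.53,0.119,0.03,-0.02,0],[0.51,0.131,0.033,-0.027,0],[0.48,0.143,0.036,-0.034,0],[0.46,0.155,0.039,-0.04,0],[0.46,0.155,0.039,-0.04,0],[0.46,0.155,0.039,-0.04,0]]]'

```text
t: 9.55
tool_pos: [0.5311, 0.0728, 0.148]
orientation: [-1.928, -2.48, 0.0]
force: [-0.2, 0.1, -0.4]
opening: 0.0252
gripper_force: 0.1
```

```bash
cat > rp.py <<'E'
from meas import *
import sys
def run(f):
    st=telemetry.read_state();print(st['t'],st['tool_pos'],st['force'],st['opening'],st['gripper_force'])
    a=np.radians(14.2);o=np.array([.5417,.0754]);ex=np.array([np.cos(a),np.sin(a)]);ey=np.array([-ex[1],ex[0]])
    d=st['tool_pos'][:2]-o;print('tool in rest',d@ex,d@ey)
    for n in('side','scene'):
        snap(n,n+f);P,H=cloud(n,n+f);h,s,v=np.moveaxis(H,-1,0);d=P[...,:2]-o;X=d@ex*1e3;Y=d@ey*1e3;Z=P[...,2]*1e3
        m=(h>5)&(h<18)&(s>130)&(abs(X)<90)&(abs(Y)<60)
        print(n,m.sum(),[np.percentile(q[m],[2,50,98]).round(1) for q in(X,Y,Z)] if m.sum() else '')
        if m.sum()>30:
            k=m&(abs(Y)<25);print('  tilt deg',np.degrees(np.arctan(np.polyfit(Z[k],X[k],1)[0])))
run(sys.argv[1])
E
python3 rp.py r1
```

```text
9.55 [0.53109861 0.07277488 0.14804347] [-0.21297547  0.10834281 -0.39320626] 0.025235143403367345 0.059333867247914895
tool in rest -0.010921428795647744 5.569193650266889e-05
side 478 [array([-45.5, -26.3,  -1.9]), array([-31.5,  -9.4,  23.4]), array([ 44.3, 100.3, 163.9])]
  tilt deg 18.690076661447623
scene 200 [array([-40. , -25.4,   1. ]), array([-28.3,  -6.2,  29.3]), array([ 40.5,  82.1, 164.2])]
  tilt deg 17.76738554266276
```

Emit:
send_rows --plan '[[[0.43,0.017,0.004,-0.009,0],[0.4,0.034,0.008,-0.018,0],[0.37,0.051,0.013,-0.027,0],[0.34,0.068,0.017,-0.036,0],[0.31,0.085,0.022,-0.046,0],[0.27,0.1,0.025,-0.06,0],[0.24,0.114,0.029,-0.073,0],[0.2,0.127,0.032,-0.085,0],[0.16,0.14,0.035,-0.097,0],[0.12,0.153,0.039,-0.11,0],[0.08,0.161,0.041,-0.123,0],[0.03,0.169,0.043,-0.137,0],[-0.02,0.177,0.045,-0.15,0],[-0.06,0.177,0.045,-0.15,0],[-0.1,0.177,0.045,-0.15,0],[-0.14,0.177,0.045,-0.15,0]]]'

```text
t: 10.98
tool_pos: [0.5664, 0.0817, 0.1182]
orientation: [-1.928, -2.48, 0.0]
force: [-0.4, -0.1, -0.2]
opening: 0.0523
gripper_force: 0.0
```

```bash
python3 rp.py r2
```

```text
10.9833 [0.56640615 0.0817324  0.11821249] [-0.43356865 -0.13481206 -0.23341498] 0.05230018744930248 0.0
tool in rest 0.02550464875138921 7.831569588553564e-05
side 697 [array([-45.5,  -2.4,  44.1]), array([-30.8,  -6.7,  24.8]), array([ 43.5,  86.1, 133.1])]
  tilt deg 44.95844796676993
scene 35 [array([-49.1,  16.8,  49. ]), array([-29.5, -26. ,  -8.7]), array([ 41. ,  98.8, 133.3])]
  tilt deg 46.42921488200928
```

Emit:
send_rows --plan '[[[-0.5,0,0,0,0],[-1,0,0,0,0],[-1,0,0,0,0],[-1,0,0,0,0],[-1,0,0,0.1,0],[-1,0,0,0.3,0],[-1,0,0,0.5,0],[-1,0,0,0.6,-0.1],[-1,0,0,0.6,-0.3],[-1,0,0,0.6,-0.5],[-1,0,0,0.6,-0.7],[-1,0,0,0.6,-0.9],[-1,0,0,0.6,-0.9]]]'

```text
t: 12.17
tool_pos: [0.5665, 0.0818, 0.2383]
orientation: [2.691, 1.62, 0.0]
force: [-0.7, 0.4, 0.2]
opening: 0.093
gripper_force: 0.0
```

Emit:
send_rows --plan '[[[-1,-0.06,-0.015,0,-0.15],[-1,-0.12,-0.03,0,-0.3],[-1,-0.12,-0.03,0,-0.45],[-1,-0.12,-0.03,0,-0.6],[-1,-0.12,-0.03,0,-0.6],[-1,-0.12,-0.03,0,-0.6],[-1,-0.12,-0.03,0,-0.6]]]'

```text
t: 12.75
tool_pos: [0.5425, 0.0757, 0.2383]
orientation: [3.057, 0.725, 0.0]
force: [1.5, 0.1, 0.2]
opening: 0.093
gripper_force: 0.0
```

```bash
python3 - <<'E'
from meas import *
P,H=wcloud('w7');st=telemetry.read_state();print(st['t'],st['tool_pos'],2*np.degrees(np.arctan2(st['orientation'][1],st['orientation'][0])),st['opening'])
h,s,v=np.moveaxis(H,-1,0);x,y,z=np.moveaxis(P,-1,0)
m=(h>5)&(h<18)&(s>130)&(x>.45)&(x<.62)&(y>.02)&(y<.14)&(z>.03)&(z<.15);p=P[m]
print(m.sum(),rect(p),np.percentile(z[m],[1,50,99]))
c=p.mean(0);print(c,np.linalg.svd(p-c,full_matrices=False)[2])
E
```

```text
12.8 [0.54253545 0.0757965  0.23824773] -333.2826705359766 0.09304544772541504
4729 (array([541.5,  75.1]), array([98.2, 58.9]), 13.9) [0.04467092 0.10748714 0.13480758]
[0.55190275 0.07803042 0.10161015] [[-0.69590826 -0.17429109 -0.6966594 ]
 [-0.23934894  0.97092611 -0.00381659]
 [-0.67707    -0.16408869  0.71739189]]
```

View pics/w7.png

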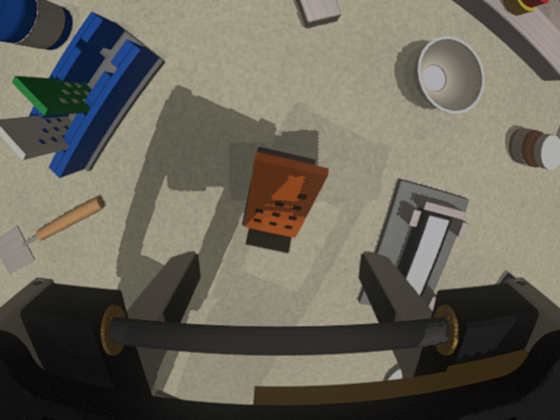

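The panel is leaning squarely on the rest at (285,195) and is released. Now I'll turn, descend and take it by its side edges.

Emit:
send_rows --plan '[[[-1,-0.003,-0.003,-0.1,-0.11],[-1,-0.003,-0.003,-0.25,-0.21],[-1,-0.003,-0.003,-0.4,-0.21],[-1,-0.003,-0.003,-0.5,-0.21],[-1,-0.003,-0.003,-0.6,-0.21],[-1,-0.003,-0.003,-0.7,-0.21],[-1,-0.003,-0.003,-0.75,-0.21],[-1,-0.003,-0.003,-0.771,-0.21],[-1,-0.003,-0.003,-0.771,-0.21],[-1,-0.003,-0.003,-0.771,-0.21]]]'

```text
t: 13.63
tool_pos: [0.5426, 0.0752, 0.085]
orientation: [3.118, 0.381, 0.002]
force: [0.5, 0.5, 0.5]
opening: 0.0929
gripper_force: 0.0
```

Emit:
send_rows --plan '[[[0,0,0,0,0],[0.2,0,0,0,0],[0.3,0,0,0,0],[0.5,0,0,0,0],[0.7,0,0,0,0],[1,0,0,0,0],[1,0,0,0,0],[1,0,0,0,0],[1,0,0,0,0]]]' --force 20

```text
t: 14.38
tool_pos: [0.5421, 0.0752, 0.0843]
orientation: [-3.119, -0.379, -0.0]
force: [-1.3, -0.0, 3.4]
opening: 0.0593
gripper_force: 20.0
```

```bash
python3 rp.py r3
```

```text
14.3833 [0.54208908 0.07523221 0.08430632] [-1.27737916 -0.02879556  3.35282082] 0.05928491990527178 19.999895989894867
tool in rest 0.0003360346367342518 -0.0002581129530592191
side 369 [array([-48.8, -25.1,  36.4]), array([-30.6,  -3.1,  25.6]), array([ 41.3,  63.8, 125.5])]
  tilt deg 44.50836468079342
scene 117 [array([-43.4,  37.8,  50.7]), array([-29.9,  -0. ,  29.3]), array([ 47. , 126.5, 134.9])]
  tilt deg 46.90039297701557
```

Emit:
send_rows --plan '[[[1,0,0,0.06,0],[1,0,0,0.14,0],[1,0,0,0.24,0],[1,0,0,0.34,0],[1,0,0,0.4,0],[1,0,-0.1,0.4,0],[1,0,-0.25,0.4,0],[1,0,-0.4,0.4,0],[1,0,-0.55,0.4,0],[1,0,-0.7,0.4,0],[1,0,-0.85,0.4,0],[1,0,-0.95,0.4,0],[1,0.008,-1,0.4,0],[1,0.008,-1,0.4,0],[1,0.008,-1,0.4,0]]]'

```text
t: 15.73
tool_pos: [0.5435, -0.1245, 0.1639]
orientation: [-3.118, -0.377, 0.0]
force: [0.6, -0.2, -0.8]
opening: 0.0598
gripper_force: 20.0
```

```bash
cat > np_.py <<'E'
from meas import *
import sys
def run(f):
    st=telemetry.read_state();print(st['t'],st['tool_pos'],(2*np.degrees(np.arctan2(st['orientation'][1],st['orientation'][0])))%360,st['force'],st['opening'],st['gripper_force'])
    a=np.radians(14.3);o=np.array([.5437,-.1304]);ex=np.array([np.cos(a),np.sin(a)]);ey=np.array([-ex[1],ex[0]])
    d=st['tool_pos'][:2]-o;print('tool in nest',d@ex,d@ey)
    for n in('side','scene','wrist'):
        if n!='wrist': snap(n,n+f)
        P,H=wcloud('wr'+f) if n=='wrist' else cloud(n,n+f);h,s,v=np.moveaxis(H,-1,0);d=P[...,:2]-o;X=d@ex*1e3;Y=d@ey*1e3;Z=P[...,2]*1e3
        m=(h>5)&(h<18)&(s>130)&(abs(X)<90)&(abs(Y)<60)
        print(n,m.sum(),[np.percentile(q[m],[2,50,98]).round(1) for q in(X,Y,Z)] if m.sum() else '')
        if m.sum()>30:
            k=m&(abs(Y)<25);print('  slope deg',np.degrees(np.arctan(np.polyfit(X[k],Z[k],1)[0])),rect(P[m]))
run(sys.argv[1])
E
python3 np_.py n1
```

```text
15.7333 [ 0.54348507 -0.12450754  0.16389064] 13.80403927658574 [ 0.6277901  -0.18492069 -0.78488944] 0.05980138396659529 19.9996018409729
tool in nest 0.0012471663538647967 0.005762976668508828
side 520 [array([-43.8, -21.9,  37.5]), array([-25.4,   5.9,  33.2]), array([121.9, 145.3, 206.9])]
  slope deg 46.54599965694396 (array([ 532.2, -126.6]), array([102.5,  76.7]), 47.7)
scene 56 [array([44.5, 48.4, 52.4]), array([-22.4,   4. ,  35.9]), array([206.2, 210.5, 213.5])]
  slope deg -1.6627268197379081 (array([ 581.7, -104.3]), array([35.4, 72.7]), 44.2)
wrist 13243 [array([-37.9,  31.9,  49.5]), array([-23.3,   5.4,  34. ]), array([132.2, 204.2, 259.4])]
  slope deg 42.991623072584915 (array([ 547.4, -137.1]), array([96.5, 90.2]), 14.1)
```

Emit:
send_rows --plan '[[[1,0.001,-0.03,-0.1,0.008],[1,0.001,-0.03,-0.2,0.008],[1,0.001,-0.03,-0.3,0.008],[1,0.001,-0.03,-0.34,0.008],[1,0.001,-0.03,-0.34,0.008],[1,0.001,-0.03,-0.34,0.008]]]'

```text
t: 16.38
tool_pos: [0.5437, -0.13, 0.0961]
orientation: [-3.116, -0.394, 0.001]
force: [-0.1, 0.6, -0.6]
opening: 0.0598
gripper_force: 20.0
```

```bash
python3 np_.py n2
```

```text
16.3833 [ 0.54367206 -0.13003871  0.09614923] 14.40087298404569 [-0.13118305  0.63512677 -0.5655623 ] 0.05976499260694875 19.99955713748932
tool in nest 6.216130820748785e-05 0.00035700201415327543
side 492 [array([-45.2, -23.4,  35.3]), array([-30.9,  -0. ,  27.3]), array([ 53.4,  76.7, 138. ])]
  slope deg 45.71412993250081 (array([ 530.2, -144.1]), array([104.1,  83.6]), 76.3)
scene 87 [array([-44.8,  46.2,  51.1]), array([-27.9,  -0.7,  30.9]), array([ 37.2, 141.8, 148.2])]
  slope deg 45.99969305589568 (array([ 540.2, -127.5]), array([113.6,  60.3]), 7.7)
wrist 13439 [array([-39. ,  30.9,  48.9]), array([-30.6,  -1.6,  27. ]), array([ 64.9, 137.6, 192.7])]
  slope deg 43.26628025423658 (array([ 541. , -144.1]), array([111.5,  93.4]), 13.8)
```

Emit:
send_rows --plan '[[[1,0,0,-0.03,0],[1,0,0,-0.05,0],[1,0,0,-0.065,0],[1,0,0,-0.08,0],[1,0,0,-0.095,0],[1,0,0,-0.11,0],[1,0,0,-0.125,0],[1,0,0,-0.14,0],[1,0,0,-0.155,0],[1,0,0,-0.17,0],[1,0,0,-0.17,0]]]'

```text
t: 17.45
tool_pos: [0.5435, -0.1309, 0.0615]
orientation: [3.117, 0.392, -0.001]
force: [3.0, 0.1, 2.1]
opening: 0.0598
gripper_force: 20.0
```

```bash
python3 np_.py n3
```

```text
17.45 [ 0.54349115 -0.13091662  0.06146614] 14.344208222174775 [2.95492575 0.14340203 2.10019746] 0.05978981249971962 19.99855488538742
tool in nest -0.00032998769512079394 -0.0004490291205148765
side 469 [array([-54.6, -29.6,  42.7]), array([-32.2,  -1.6,  27.8]), array([ 42.7,  54.5, 116.1])]
  slope deg 20.971276911233314 (array([ 550.5, -143.7]), array([119.9,  91.5]), 12.2)
scene 437 [array([-55.6,  11.9,  66.7]), array([-28.6,   0.3,  30. ]), array([38.1, 70. , 89.4])]
  slope deg 19.187615258021275 (array([ 545.5, -128.9]), array([136.7,  65.3]), 15.5)
wrist 22459 [array([-31.5,  31.7,  64.8]), array([-30.3,  -1.5,  27.3]), array([ 55.2,  79.7, 154.6])]
  slope deg 18.450271985890176 (array([ 556. , -134.9]), array([111.8, 104.8]), 15.8)
```

Emit:
send_rows --plan '[[[1,0,0,-0.015,0],[1,-0.003,-0.001,-0.03,0],[1,-0.006,-0.002,-0.045,0],[1,-0.01,-0.002,-0.055,0],[1,-0.01,-0.002,-0.055,0],[1,-0.01,-0.002,-0.055,0]]]'

```text
t: 18.1
tool_pos: [0.5409, -0.1312, 0.0504]
orientation: [-3.117, -0.392, 0.003]
force: [-0.2, -0.6, 1.2]
opening: 0.0595
gripper_force: 20.0
```

```bash
python3 np_.py n4; python3 - <<'E'
from meas import *
a=np.radians(14.3);o=np.array([.5437,-.1304]);ex=np.array([np.cos(a),np.sin(a)]);ey=np.array([-ex[1],ex[0]])
for n,f in(('scene','scenen4'),('wrist','wrn4')):
    P,H=wcloud(f,False) if n=='wrist' else cloud(n,f);h,s,v=np.moveaxis(H,-1,0);d=P[...,:2]-o;X=d@ex*1e3;Y=d@ey*1e3;Z=P[...,2]*1e3
    m=(h>5)&(h<18)&(s>130)&(abs(Y)<22)&(X>40)&(X<90)&(Z<100)
    print(n,'top end X by Y',[np.percentile(X[m&(abs(Y-y0)<5)],[95,99]).round(1) for y0 in(-18,0,18)])
    m=(s<80)&(abs(Y)<22)&(X>60)&(X<85)&(Z>41)&(Z<51);print(' stop X',m.sum(),np.percentile(X[m],[2,50,98]) if m.sum() else 0)
a=cv2.imread('pics/scenen4.png')[180:270,190:265]
b=cv2.imread('pics/siden4.png')[220:300,235:340]
cv2.imwrite('pics/c8.png',np.hstack([cv2.resize(a,(330,400),interpolation=2),cv2.resize(b,(460,400),interpolation=2)]))
E
```

```text
18.1 [ 0.5409131  -0.13119833  0.05039146] 14.336593368417141 [-0.16928097 -0.61253924  1.19311346] 0.05951588922717963 20.000037252902985
tool in nest -0.002897733583096187 -8.523867331871899e-05
side 430 [array([-60.4, -35.3,  36.3]), array([-31.1,  -1.6,  26.6]), array([41.7, 49. , 62.2])]
  slope deg 9.57409720722982 (array([ 540.7, -147. ]), array([110.8,  88.6]), 12.3)
scene 500 [array([-46.3,  16.1,  67.4]), array([-27.7,   1.2,  30.3]), array([44.5, 57.2, 66.1])]
  slope deg 8.412635406692187 (array([ 541.1, -129.1]), array([145. ,  63.1]), 14.6)
wrist 23659 [array([-31.2,  26.8,  65.6]), array([-29.9,  -0.9,  27.8]), array([ 51. ,  60.9, 145.2])]
  slope deg 7.724627379417778 (array([ 546. , -126.6]), array([107.7, 141. ]), 84.2)
scene top end X by Y [array([68.7, 69.3]), array([66.5, 66.8]), array([69.5, 70.1])]
 stop X 49 [67.80212829 74.75149857 81.30522281]
wrist top end X by Y [array([65.7, 66.3]), array([65.7, 66.4]), array([65.7, 66.3])]
 stop X 1956 [67.39420287 72.17927939 76.86329742]
```

View pics/c8.png

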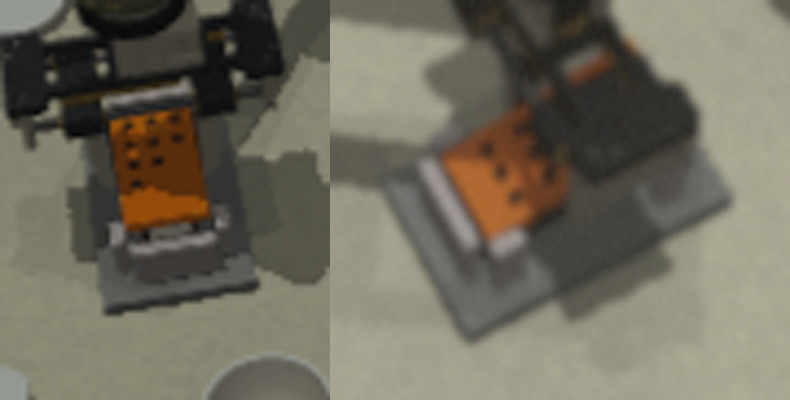

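Emit:
send_rows --plan '[[[1,-0.004,-0.001,-0.005,0],[1,-0.007,-0.002,-0.015,0],[1,-0.007,-0.002,-0.025,0],[1,-0.007,-0.002,-0.035,0],[1,-0.007,-0.002,-0.042,0],[1,-0.007,-0.002,-0.042,0],[1,-0.007,-0.002,-0.042,0]]]'

```text
t: 18.83
tool_pos: [0.5402, -0.1316, 0.0424]
orientation: [-3.117, -0.392, 0.001]
force: [-0.4, 0.2, 0.5]
opening: 0.0598
gripper_force: 20.0
```

```bash
python3 np_.py n5; python3 - <<'E'
from meas import *
a=np.radians(14.3);o=np.array([.5437,-.1304]);ex=np.array([np.cos(a),np.sin(a)]);ey=np.array([-ex[1],ex[0]])
P,H=wcloud('wrn5',False);h,s,v=np.moveaxis(H,-1,0);d=P[...,:2]-o;X=d@ex*1e3;Y=d@ey*1e3;Z=P[...,2]*1e3
m=(h>5)&(h<18)&(s>130)&(abs(Y)<32)&(X>0)&(X<90)&(Z<70)
for x0 in(20,40,60):
    k=m&(abs(X-x0)<3);print(x0,np.median(Z[k]),np.percentile(Y[k],[1,99]))
print('end',np.percentile(X[m],99.5))
E
```

```text
18.8333 [ 0.54016317 -0.13163502  0.04242022] 14.34281441561103 [-0.38434496  0.19393361  0.5100417 ] 0.059840394271457924 19.999989867210388
tool in nest -0.003732296497491676 -0.00032315652730997846
side 381 [array([-61.1, -37.4, -11.9]), array([-30.8,  -2.8,  26.8]), array([40.5, 45.9, 50.5])]
  slope deg 1.3225690822185463 (array([ 533.3, -135.7]), array([103.8,  63.1]), 12.1)
scene 544 [array([-59.7,  15. ,  66.4]), array([-27.9,   0.8,  30.2]), array([ 41.4,  46.5, 124.3])]
  slope deg 2.549455758684254 (array([ 545.8, -128.6]), array([136.2,  61.4]), 14.4)
wrist 24896 [array([-59.3,  21.7,  64.9]), array([-30.2,  -1.2,  27.7]), array([ 46. ,  48.2, 139.1])]
  slope deg 0.5940967682945989 (array([ 544.9, -137.6]), array([133.8, 105.4]), 14.3)
20 48.15007646044181 [-30.13465644  27.90224408]
40 48.5532337398672 [-30.42155494  28.19261708]
60 48.95075978906268 [-30.02028644  28.13496584]
end 66.06827546168297
```

Emit:
send_rows --plan '[[[1,-0.002,0,-0.006,0],[1,-0.002,0.001,-0.012,0],[1,-0.002,0.001,-0.013,0],[1,-0.002,0.001,-0.013,0],[1,-0.002,0.001,-0.013,0]]]'

```text
t: 19.4
tool_pos: [0.5402, -0.1316, 0.0411]
orientation: [3.117, 0.392, 0.0]
force: [-3.7, 1.1, 11.5]
opening: 0.0596
gripper_force: 20.0
```

Emit:
send_rows --plan '[[[0.0,0,0,0,0],[-0.4,0,0,0,0],[-0.6,0,0,0,0],[-0.6,0,0,0,0],[-0.6,0,0,0,0],[-0.6,0,0,0,0]]]'

```text
t: 19.9
tool_pos: [0.5397, -0.1313, 0.0397]
orientation: [-3.117, -0.392, 0.001]
force: [0.2, 0.4, -0.2]
opening: 0.0741
gripper_force: 0.0
```

Emit:
send_rows --plan '[[[-0.6,0,0,0.05,0],[-0.6,0,0,0.15,0],[-0.6,0,0,0.3,0],[-0.6,0,0,0.5,0],[-0.6,-0.1,0,0.7,0],[-0.6,-0.1,0,0.7,0],[-0.6,-0.1,0,0.7,0]]]'

```text
t: 20.48
tool_pos: [0.5217, -0.1323, 0.1847]
orientation: [3.114, 0.391, 0.01]
force: [0.6, 0.4, -0.2]
opening: 0.0742
gripper_force: 0.0
```

```bash
python3 np_.py n6; python3 - <<'E'
from meas import *
a=np.radians(14.3);o=np.array([.5437,-.1304]);ex=np.array([np.cos(a),np.sin(a)]);ey=np.array([-ex[1],ex[0]])
P,H=wcloud('wrn6',False);h,s,v=np.moveaxis(H,-1,0);d=P[...,:2]-o;X=d@ex*1e3;Y=d@ey*1e3;Z=P[...,2]*1e3
m=(h>5)&(h<18)&(s>130)&(abs(Y)<40)&(abs(X)<90)&(Z<70)
for x0 in(-55,-30,0,30,55):
    k=m&(abs(X-x0)<4);print(x0,np.median(Z[k]),np.percentile(Y[k],[1,99]))
print('end',np.percentile(X[m],[.5,99.5]),rect(P[m]))
E
```

```text
20.4833 [ 0.52169069 -0.1322835   0.18473974] 14.328471629777326 [ 0.59776852  0.43092428 -0.18596418] 0.07415136834078688 0.0
tool in nest -0.021792592647163333 0.0036111391411208253
side 950 [array([-60. ,   0.3,  62.5]), array([-31. ,  -3. ,  27.3]), array([39.9, 45.2, 49.6])]
  slope deg -0.2670959201515712 (array([ 546.5, -131.1]), array([128.7,  65.5]), 13.8)
scene 580 [array([-58.4,   6.2,  65.9]), array([-27.6,   0.7,  29.8]), array([39.8, 45. , 49.4])]
  slope deg 0.0945873050101347 (array([ 544.1, -129.3]), array([137.2,  63.3]), 15.1)
wrist 9503 [array([-60.7,   4.1,  63.8]), array([-34.3,  -2. ,  27.6]), array([ 44.8,  46.3, 276.8])]
  slope deg -1.484969575949463 (array([ 547.6, -137.2]), array([136.7, 101.9]), 23.2)
-55 46.2367758454311 [-30.15406546  27.4367895 ]
-30 46.306884143686915 [-29.94160918  27.83730979]
0 46.23370529784149 [-30.77460287  28.07152539]
30 46.23423224980813 [-30.82642646  28.43889846]
55 46.17741799617872 [-30.34589792  28.1900907 ]
end [-63.02192757  65.58475483] (array([ 540.7, -133. ]), array([139. ,  66.8]), 14.4)
```

```bash
python3 - <<'E'
from meas import *
K=dict(blue=(.4987,-.347),white=(.5519,-.3497),green=(.5498,-.4034))
for n,f in(('scene','scene0'),('side','side0'),('wrist','w1')):
    P,H=wcloud(f,False) if n=='wrist' else cloud(n,f)
    for k,c in K.items():
        r=np.hypot(P[...,0]-c[0],P[...,1]-c[1])*1e3;Z=P[...,2]*1e3
        print(n,k,[(a,np.round(np.percentile(Z[(r>=a)&(r<a+3)&(Z<90)],[50,90]),0).tolist(),int(((r>=a)&(r<a+3)).sum())) for a in(0,6,12,15,18,21)])
        s=(r<25)&(Z>62)&(Z<72);print('   c',(P[s].mean(0)[:2]*1e3).round(1),rect(P[s])[:2])
E
```

```text
scene blue [(0, [67.0, 67.0], 3), (6, [66.0, 69.0], 11), (12, [59.0, 67.0], 24), (15, [57.0, 61.0], 15), (18, [53.0, 56.0], 39), (21, [50.0, 56.0], 31)]
   c [ 498.6 -346. ] (array([ 498.6, -344.4]), array([26. , 26.8]))
scene white [(0, [64.0, 66.0], 2), (6, [65.0, 67.0], 9), (12, [60.0, 65.0], 29), (15, [56.0, 65.0], 22), (18, [51.0, 57.0], 44), (21, [46.0, 56.0], 30)]
   c [ 553.2 -348.2] (array([ 553. , -347.3]), array([27.8, 24.1]))Traceback (most recent call last):
  File "<stdin>", line 7, in <module>
    return _quantile_unchecked(
        a, q, axis, out, overwrite_input, method, keepdims, weights)
    return _ureduce(a,
                    func=_quantile_ureduce_func,
    ...<5 lines>...
                    overwrite_input=overwrite_input,
                    method=method)
    r = func(a, **kwargs)
    result = _quantile(arr,
                       quantiles=q,
    ...<2 lines>...
                       out=out,
                       weights=wgt)
    slices_having_nans = np.isnan(arr[-1, ...])
                                  ~~~^^^^^^^^^
IndexError: index -1 is out of bounds for axis 0 with size 0
```

Emit:
send_rows --plan '[[[1,-0.02,-0.2,0,0],[1,-0.05,-0.4,0,0],[1,-0.08,-0.6,0,0],[1,-0.115,-0.8,0,0],[1,-0.115,-1,0,0],[1,-0.115,-1,-0.2,0],[1,-0.115,-1,-0.35,0],[1,-0.115,-1,-0.35,0],[1,-0.115,-1,-0.35,0]]]'

```text
t: 21.38
tool_pos: [0.4945, -0.3295, 0.106]
orientation: [-3.111, -0.391, 0.009]
force: [-0.8, -0.5, 0.9]
opening: 0.0194
gripper_force: 0.0
```

```bash
python3 - <<'E'
from meas import *
st=telemetry.read_state();P,H=wcloud('wk');h,s,v=np.moveaxis(H,-1,0);x,y,z=np.moveaxis(P,-1,0)
print(st['t'],st['tool_pos'],st['opening'],st['force'])
B=(x>.44)&(x<.61)&(y<-.3)&(y>-.45)&(z>.063)&(z<.072)
for k,m in dict(blue=(h>105)&(h<125)&(s>120),green=(h>45)&(h<80)&(s>120),red=((h<6)|(h>174))&(s>120),white=(s<60)&(v>110)).items():
    m=m&B;print(k,m.sum(),rect(P[m]) if m.sum()>3 else '')
E
```

```text
21.3833 [ 0.49449886 -0.32949043  0.10604184] 0.01939717175935452 [-0.82013404 -0.49756219  0.87290266]
blue 917 (array([ 499.2, -346.9]), array([21.7, 27.4]), 27.4)
green 1195 (array([ 547.6, -404.6]), array([26.2, 26.2]), 51.0)
red 1115 (array([ 494. , -401.7]), array([27.4, 27. ]), 16.6)
white 1544 (array([ 550.7, -350.7]), array([26.6, 26.7]), 22.1)
```

Emit:
send_rows --plan '[[[1,0.008,-0.085,0,0],[1,0.008,-0.085,0,0],[1,0.008,-0.085,0,0],[1,0.008,-0.085,0,0],[1,0.008,-0.085,0,0]]]'

```text
t: 21.85
tool_pos: [0.4991, -0.348, 0.1111]
orientation: [3.116, 0.393, 0.002]
force: [0.5, 0.6, 0.4]
opening: 0.0006
gripper_force: 0.0
```

Emit:
send_rows --plan '[[[1,-0.007,0,-0.07,0],[1,-0.007,0,-0.11,0],[1,-0.007,0,-0.14,0],[1,-0.007,0,-0.155,0],[1,-0.007,0,-0.168,0],[1,-0.007,0,-0.175,0],[1,-0.007,0,-0.175,0],[1,-0.007,0,-0.175,0]]]'

```text
t: 22.52
tool_pos: [0.497, -0.3478, 0.078]
orientation: [-3.116, -0.392, 0.001]
force: [-11.5, 10.0, 24.4]
opening: 0.0007
gripper_force: 12.3
```

Emit:
send_rows --plan '[[[1,0,0,0.06,0],[1,0,0,0.14,0],[1,0,0,0.17,0],[1,0.13,-0.007,0.17,0],[1,0.268,-0.014,0.17,0],[1,0.268,-0.014,0.17,0],[1,0.268,-0.014,0.17,0],[1,0.268,-0.014,0.17,0]]]'

```text
t: 23.18
tool_pos: [0.5503, -0.351, 0.1083]
orientation: [-3.116, -0.393, 0.002]
force: [-0.3, -0.5, -0.9]
opening: 0.0003
gripper_force: 0.0
```

Emit:
send_rows --plan '[[[1,0,0,-0.07,0],[1,0,0,-0.11,0],[1,0,0,-0.135,0],[1,0,0,-0.15,0],[1,0,0,-0.162,0],[1,0,0,-0.169,0],[1,0,0,-0.169,0],[1,0,0,-0.169,0]]]'

```text
t: 23.85
tool_pos: [0.5497, -0.351, 0.078]
orientation: [-3.116, -0.392, 0.003]
force: [-14.3, 8.3, 25.7]
opening: 0.0004
gripper_force: 12.5
```

Emit:
send_rows --plan '[[[1,0,0,0.06,0],[1,0,0,0.14,0],[1,0,0,0.17,0],[1,-0.004,-0.13,0.17,0],[1,-0.008,-0.267,0.17,0],[1,-0.008,-0.267,0.17,0],[1,-0.008,-0.267,0.17,0],[1,-0.008,-0.267,0.17,0]]]'

```text
t: 24.52
tool_pos: [0.5487, -0.4041, 0.1084]
orientation: [-3.116, -0.391, 0.001]
force: [0.4, -0.1, 0.3]
opening: 0.0004
gripper_force: 0.0
```

Emit:
send_rows --plan '[[[1,0,0,-0.07,0],[1,0,0,-0.11,0],[1,0,0,-0.135,0],[1,0,0,-0.15,0],[1,0,0,-0.162,0],[1,0,0,-0.169,0],[1,0,0,-0.169,0],[1,0,0,-0.169,0]]]'

```text
t: 25.18
tool_pos: [0.5488, -0.4033, 0.078]
orientation: [-3.115, -0.393, 0.002]
force: [-12.1, 11.0, 23.1]
opening: 0.0002
gripper_force: 11.6
```

Emit:
send_rows --plan '[[[1,0,0,0.06,0],[1,0,0,0.2,0],[1,0,0,0.4,0],[1,0,0,0.6,0],[1,0,0,0.8,0],[1,0,0,0.8,0],[1,0,0,0.8,0],[1,0,0,0.8,0]]]'

```text
t: 25.85
tool_pos: [0.5492, -0.4043, 0.235]
orientation: [-3.117, -0.393, 0.0]
force: [-0.6, -0.6, 0.3]
opening: 0.0004
gripper_force: 0.0
```

```bash
python3 - <<'E'
from h import *
a,_=snap('scene','sF');b,_=snap('side','dF');st=telemetry.read_state();print(st['t'],st['tool_pos'],st['force'])
cv2.imwrite('pics/cF.png',np.hstack([cv2.resize(a[140:310,130:440],(480,263)),cv2.resize(b[70:373,200:410],(182,263))]))
E
```

```text
25.95 [ 0.54835902 -0.40378567  0.23280645] [-0.51540539  0.38486472 -0.75393835]
```

View pics/cF.png

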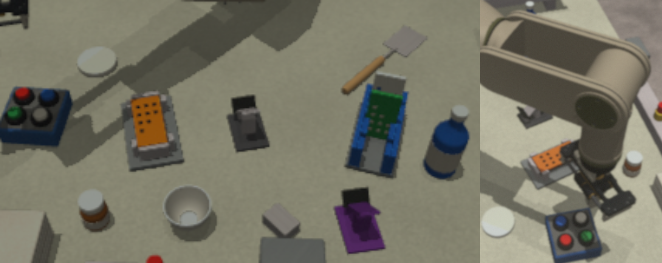

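The panel lies flat in the nest at (150,122) in this crop. The other panels are in their slots, the bystanders haven't moved, and all three keys went fully down. Handing in.

```bash
python3 -c "
from plant import order
print(order.close_job())"
```

```text
the job is handed in; nothing more can be done
None
```

The job is handed in at about 26 s: the orange panel was leaned on the rest and released, then laid flat in the nest between the stops, and the blue, white and green keys were each pressed fully down in that order.

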